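Seat the keyed trimming chuck on the bench wheel and hold it home

TASK

Fit the slim tall trimming chuck to the little bench wheel. First press the wheel's brake pedal down to its stop so that the brake catches and the drive hub no longer spins, then lift the slim chuck out of the wooden stand and push its keyed shaft into the hub, turning it until the key slips into the keyway, and keep pushing against the ejector spring until its flange is flush on the hub. Finish while still gripping the chuck and holding it fully home (the spring lifts it if you let go), ready for a workmate to tighten the grub screw; leave the low wide chuck and the things lying around where they are.

Things in the scene. Friction and masses are not known exactly. Their poses are not given: they have to be found in the camera images.
- chuck_grip (a point): Slim tall trimming chuck, loose, upright in a hole of the stand: point on its axis at half height of the round wooden body to grip (46 mm diameter, 44 mm tall, plus a 3 mm rubber face on top). z up along the axis; the shaft's key lies on the -x side, marked by a small steel lug on the rim of the flange. Mass about 0.2 kg.
- chuck_seat (a point): Point on the slim chuck's axis at the underside of its aluminium flange (58 mm diameter, 6 mm thick), 28 mm below chuck_grip, same axes. It rests on the stand, 54 mm above the bench; flush on the hub it coincides with hub_mouth.
- chuck_tip (a point): Lower tip of the slim chuck's steel shaft (18 mm diameter, 44 mm long below the flange), 72 mm below chuck_grip. The lowest 14 mm are a plain round pilot with a coned nose; from 14 to 40 mm above the tip a key 5 mm wide stands out to a radius of 13 mm on the -x side.
- hub_mouth (a point): Centre of the bore in the flat top face of the bench wheel's drive hub, 108 mm above the bench. Hub 62 mm diameter. Bore 19.4 mm diameter, over 50 mm deep, with a keyway 6.6 mm wide out to a radius of 14.7 mm on the -x side of this frame (z up; the frame turns with the hub).
- hub (a joint): Angle of the drive hub about its vertical axis, rad, counter-clockwise from above. With the brake off it spins freely and is dragged round by anything rubbing on it; with the brake on it is held firmly (0.5 N m).
- ejector (a joint): Spring ejector plunger in the hub's bore, m: 0 = up, its top 29 mm below the mouth; 0.015 = pressed down by the tip of a chuck that is flush on the hub. It pushes up with 4 N at 0 and 9.5 N at 0.015, more than the chuck's weight.
- brake (a joint): Angle of the brake pedal on the wheel's front, rad: 0 = up (off), 0.306 = at its rigid stop (on). Return spring and friction catch: 6 to 9 N on the middle of the tread moves it, some 12 N where the brake bites, beyond 0.29, just short of the stop; it stays down when left.
- brake_tread (a point): Centre of the ribbed rubber top face of the brake pedal's tread (34 mm front to back, 48 mm wide), 58 mm above the bench when up; it goes down 20 mm to the stop. The hinge is 65 mm behind it. Open space above and in front.
- wheel: The bench wheel, fixed: grey housing 170 mm deep (x), 160 mm wide (y), 88 mm high, origin under its centre and under the hub's axis; -x is its front, with the pedal in the middle of it, 129 mm ahead of the axis. The hub stands 20 mm out of its deck.
- stand: Wooden block, fixed, 190 mm (x) by 80 mm, 54 mm high, origin under its centre, with two 31 mm through holes 55 mm either side of the centre. Each holds a chuck by its flange; which chuck is in which hole varies.
- low_chuck_top (a point): Centre of the rubber face of the low wide chuck (62 mm diameter on a 74 mm flange, top 27 mm above the stand), loose, in the other hole. Not to be disturbed.
- water_cup: Green stoneware cup, 75 mm diameter, 48 mm high, loose, in front of the stand; origin under its centre. Not to be disturbed.
- wood_rib: Flat wooden kidney rib, 43 x 100 x 8 mm, loose on the bench; origin under its centre. Not to be disturbed.
- loop_tool: Wooden-handled loop tool, 205 x 34 x 14 mm, loose on the bench; origin under its centre. Not to be disturbed.

How it is judged (in metres and radians):
On the way, in this order (a step that is already met when the one before it is completed fails the run):
1. the brake pedal is pressed to its stop (value of joint brake above 0.29 rad), for 0.1 s.
2. the slim chuck is lifted clear of the stand with the brake on (height (world z) of chuck_seat above 0.1 m and value of joint brake above 0.285 rad), for 0.1 s.
3. the key is in the keyway and the flange is flush on the hub (z of chuck_seat in the frame of hub_mouth below 0.003 m and horizontal distance between chuck_seat and hub_mouth below 0.004 m and angle between the x axis of chuck_grip and the x axis of hub_mouth, either way round below 0.2 rad), for 0.2 s.
At the end, for the whole second after the job is handed in: The slim chuck's flange is within 3 mm of the hub's face, its axis within 4 mm of the bore's, upright, key in the keyway (within 0.2 rad), the gripper still on it with more than 5 N so that the ejector cannot lift it, and the brake still on (pedal beyond 0.285 rad) (all of step 3 and z of chuck_seat in the frame of hub_mouth above -0.003 m and angle between chuck_grip's own z axis and vertical below 0.08 rad and contact force between the fingers and chuck above 5 N and value of joint brake above 0.285 rad); the arm keeps its last pose, push and grip.
It fails at once if the low wide chuck is disturbed (moved more than 20 mm) (distance of low_chuck_top from where it was at the start of the episode above 0.02 m).
It fails at once if the cup, the rib or the loop tool is disturbed (moved more than 30 mm) (distance of any of water_cup, wood_rib, loop_tool from where it was at the start of the episode above 0.03 m).
It also fails if it takes over 51 s, if anything falls off the work surface, if the arm or the gripper's body presses on something with over 40 N, if the wrist force passes 120 N, or if a joint passes its speed limit or range.

ROBOT

A 6-joint arm with a two-finger parallel gripper is mounted at the origin on a cart in front of the work surface, level with it; the furniture and walls round the work are solid. World frame = base frame: x ahead of the robot, y to its left, z up, the work surface at z = 0. Lengths are in m, angles in degrees, forces in N, time in s.
With the tool pointing down it reaches from about 0.25 to 0.725 m from the base axis. Payload 9.7 kg.
Tool frame: the origin (TCP) lies midway between the tips of the shut fingers; the grasp point (between the pads) lies bot.hold_point_z behind it (bot.hold_point_z is the distance from the TCP to the grasp point, in m); z points along the fingers, y is the line along which they close (so a half turn about z gives the same grasp; the last joint's range is limited). The gripper opens to 85 mm and grips with 20 to 120 N. Pads are 22 mm wide; open, the fingers measure 114 mm over their backs; the gripper's body (76 mm by 85 mm) begins 54 mm behind the grasp point. The pads swing forward as they close: fully open they stand 13 mm farther back than shut.
Start: joints at [63.14, 4.979, 10.078, 95.1, 0, 90], TCP at [0.248, 0.491, 0.231] pointing down, gripper open.
Joint ranges: [-179.16, 179.16], [-48.56, 103.87], [-65.8, 70.77], [-126.05, 130.52], [-82.76, 87.17], [-180, 180]. Speed limits (degrees/s): [127.2, 127.2, 147.25, 180, 180, 180].

INTERFACE

Orientations are given as [roll, pitch, yaw] about the fixed x, y, z axes, in that order (R = Rz(yaw) Ry(pitch) Rx(roll)).
In Python, from workcell import bot, camera, camera_model, ticket gives the robot as it stands.
- The arm moves only by the tool send_rows, never from a script. Its argument "targets" is text: rows parted by semicolons, each of 5 numbers parted by spaces: the shift along the tool's x, y, z in mm, then the turn about the tool's z in degrees, then the closure in counts, from 0 (fully open) to 255 (shut). A call has 1 to 20 rows; each row is the pose to reach, as a shift and turn from the pose commanded when the call began, along the tool's axes at that moment; what a row does not reach only later rows make up. A row lasts 1/8 s, in which the tool goes at most 62.5 mm and 10.7 degrees, less where a joint would pass 70% of its speed; a pose out of reach is approached as far as the arm can. A call with a gripper value outside its range is refused whole. The fingers move at their own pace and stop on an object; "newtons" is the grip in N (left out, the last holds). Time passes only in rows, so rows that repeat a pose let the fingers close. It gives the time, the measured TCP pose, the force, the opening and the grip force at its end, in the units of the state.
- bot.get_obs(): the state, without advancing time (a new reading comes with each control period).
- camera(name): name is "scene" or "top"; returns the picture (384x512x3 uint8, blue, green, red); there is no depth.
- camera_model(name): a dict with "K" (3x3 intrinsics, pixels), "pose" (4x4, takes a point from camera to world coordinates). Camera axes: x right, y down, z forward; pixel columns grow to the right and rows downward; lengths in m; the calibration is good to about 2 mm. A picture is of the moment at which its call begins. camera_model takes no time and is no camera call.
- ticket.job_done(): hands the job in; it is judged then, once.
The state is a dict: "time": time; "q": joint angles; "qd": joint speeds; "joint_efforts": joint torques, N m; "ee_pos": TCP position; "tcp_rot": TCP orientation; "wrist_force": force on the tool from outside, world axes, zero at the start; "torque": the same for the moment, N m; "opening": finger opening in m; "grasp_force": force on a finger pad.
Only numpy, scipy, OpenCV 4.12 (cv2) and the standard library are available. Lean on these libraries where they do the work, as an engineer would, in place of code of your own. Each camera call takes 0.05 s, during which the arm holds its last target. There are 200 camera calls.

## Working session

There is one attempt and no reset: what is moved stays moved. The work goes in short steps, Python scripts to look and compute and a tool call to move; the robot and the scene stay as the last step left them, time stands still between calls to the robot, and variables do not carry over. Pictures are saved under pics/ and viewed, at most 10 in all, crops included, and the job is handed in when it is done.

Besides the shell and the picture viewer there is one more tool, called after "Emit:" as name(argument=value, ...), one argument or row to a line, values as JSON. send_rows: Moves the arm, as the interface text tells. Its arguments: {"type":"object","properties":{"targets":{"type":"string"},"newtons":{"type":"number"}},"required":["targets"]}

```bash
mkdir -p pics; ls
cat > h.py <<'E'
import numpy as np,cv2
from workcell import bot,camera,camera_model,ticket
def ray(n,u,v,z):
    m=camera_model(n);K=np.array(m["K"]);T=np.array(m["pose"])
    d=T[:3,:3]@np.linalg.solve(K,[u,v,1.]);o=T[:3,3]
    return o+d*(z-o[2])/d[2]
def proj(n,p):
    m=camera_model(n);K=np.array(m["K"]);T=np.array(m["pose"])
    c=K@(T[:3,:3].T@(np.array(p)-T[:3,3]));return c[:2]/c[2]
E
python3 - <<'E'
from h import *
for n in("top","scene"):
    cv2.imwrite(f"pics/{n}0.png",camera(n)); m=camera_model(n); print(n,np.round(m["K"],1).tolist(),np.round(m["pose"],3).tolist())
o=bot.get_obs();print(o["ee_pos"],o["tcp_rot"],o["opening"],o["time"],bot.hold_point_z)
E
```

```text
pics
top [[367.4, 0.0, 259.3], [0.0, 367.4, 194.5], [0.0, 0.0, 1.0]] [[0.008, -0.995, 0.102, 0.423], [-1.0, -0.01, -0.017, -0.039], [0.018, -0.102, -0.995, 0.922], [0.0, 0.0, 0.0, 1.0]]
scene [[487.0, 0.0, 261.9], [0.0, 487.0, 193.2], [0.0, 0.0, 1.0]] [[0.858, -0.389, 0.336, 0.135], [-0.514, -0.662, 0.546, -0.642], [0.01, -0.641, -0.768, 0.937], [0.0, 0.0, 0.0, 1.0]]
[0.24842345 0.49048761 0.2306823 ] [-1.79934514e+02  1.36650503e-03  1.53139738e+02] 0.08535532405762535 0.1 0.0187
```

View pics/top0.png

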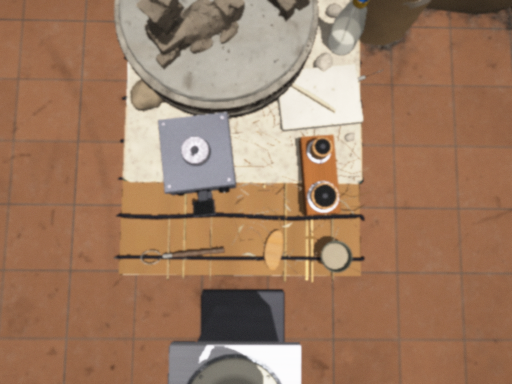

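View pics/scene0.png

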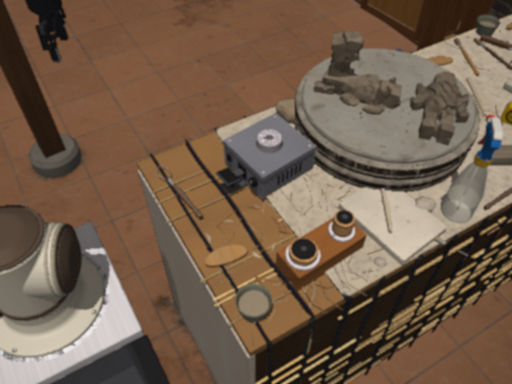

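The top view shows the wheel hub near (195,150), pedal (204,203), slim chuck at the far hole (319,149) and low chuck (323,195). I'll enlarge these.

Run:
```python
from h import *
t=cv2.imread("pics/top0.png");s=cv2.imread("pics/scene0.png")
def c(im,x,y,w,h,f): return cv2.resize(im[y:y+h,x:x+w],(w*f,h*f),interpolation=cv2.INTER_CUBIC)
a=np.hstack([c(t,150,105,100,75,4),c(t,290,125,100,75,4)])
b=np.hstack([c(s,220,110,100,75,4),c(s,275,200,100,75,4)])
cv2.imwrite("pics/crop0.png",np.vstack([a,b]))
```

```text
(no output)
```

View pics/crop0.png

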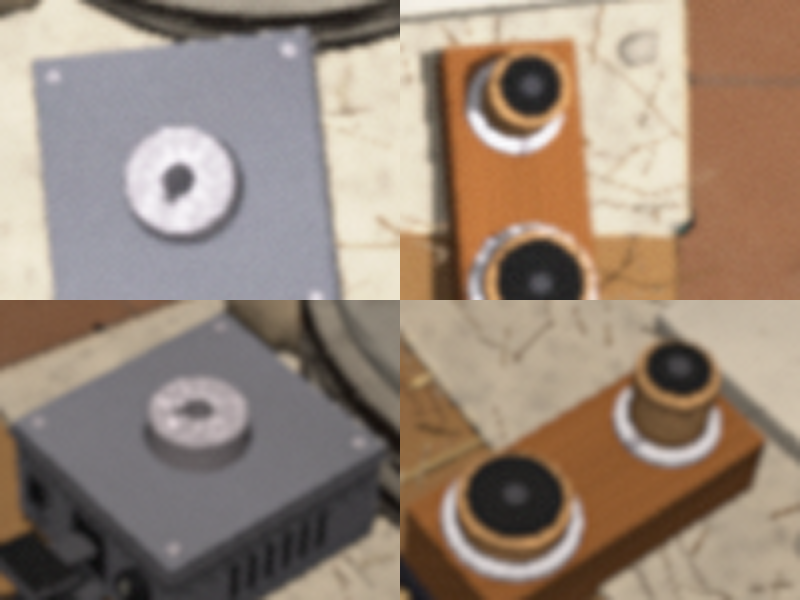

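```bash
cat >> h.py <<'E'
def blob(im,n,mask,box,z):
    x,y,w,h=box;m=np.zeros(mask.shape,np.uint8);m[y:y+h,x:x+w]=mask[y:y+h,x:x+w]
    k,l,st,ce=cv2.connectedComponentsWithStats(m)
    i=1+np.argmax(st[1:,4]);c=max(cv2.findContours((l==i).astype(np.uint8),0,1)[0],key=len)
    (u,v),ax,a=cv2.fitEllipse(cv2.convexHull(c))
    print(n,"ell",np.round([u,v,*ax],1),"area",st[i,4],"->",np.round(ray(n,u,v,z),4)); return u,v
def prof(im,n,c,r,z):
    A=np.arange(0,360,10);g=cv2.cvtColor(im,6).astype(np.float32);out=[]
    P=np.array([proj(n,[c[0]+r*np.cos(a),c[1]+r*np.sin(a),z]) for a in np.radians(A)],np.float32)
    return cv2.remap(g,P[:,:1],P[:,1:],1).ravel().astype(int)
E
python3 - <<'E'
from h import *
I={n:cv2.imread(f"pics/{n}0.png") for n in("top","scene")}
hsv={n:cv2.cvtColor(I[n],40) for n in I}
g={n:cv2.cvtColor(I[n],6) for n in I}
H=[];
for n,b in(("top",(178,132,36,36)),("scene",(250,122,40,32))):
    H.append(ray(n,*blob(I[n],n,((g[n]>150)).astype(np.uint8),b,.108),.108))
for n,b in(("top",(308,132,26,26)),("scene",(330,205,30,24))):
    print("rubber");H.append(ray(n,*blob(I[n],n,(g[n]<75).astype(np.uint8),b,.107),.107))
for n,b in(("top",(308,178,34,34)),("scene",(285,232,40,32))):
    print("low rubber");H.append(ray(n,*blob(I[n],n,(g[n]<75).astype(np.uint8),b,.081),.081))
print("pedal");blob(I["top"],"top",(g["top"]<60).astype(np.uint8),(188,190,32,27),.058)
blob(I["scene"],"scene",(g["scene"]<60).astype(np.uint8),(212,165,40,28),.058)
hub=(H[0]+H[1])/2;ch=(H[2]+H[3])/2
print(hub,ch,"angles 0,10..")
for n in I:
    for r in(.011,.013,.014):print(n,"hub",r,prof(I[n],n,H[0] if n=="top" else H[1],r,.108))
    for r in(.0275,.029,.031):print(n,"fl",r,prof(I[n],n,H[2] if n=="top" else H[3],r,.060))
# housing + stand orientation
for n,m,box,z in(("top",cv2.inRange(hsv["top"],(5,130,60),(14,255,255)),(295,128,50,95),.054),("top",((hsv["top"][...,1]<90)&(hsv["top"][...,2]<150)).astype(np.uint8),(155,108,85,84),.088)):
    M=np.zeros_like(m);x,y,w,h=box;M[y:y+h,x:x+w]=m[y:y+h,x:x+w]
    c=max(cv2.findContours(M,0,1)[0],key=cv2.contourArea);bx=cv2.boxPoints(cv2.minAreaRect(c))
    W=np.array([ray(n,*p,z)[:2] for p in bx]);print(np.round(W,4).tolist(),W.mean(0))
    e=W[1]-W[0];print(np.degrees(np.arctan2(e[1],e[0])))
E
```

```text
Traceback (most recent call last):
  File "h.py", line 14, in blob
    (u,v),ax,a=cv2.fitEllipse(cv2.convexHull(c))
               ~~~~~~~~~~~~~~^^^^^^^^^^^^^^^^^^^
cv2.error: OpenCV(4.12.0) /io/opencv/modules/imgproc/src/shapedescr.cpp:361: error: (-201:Incorrect size of input array) There should be at least 5 points to fit the ellipse in function 'fitEllipseNoDirect'
```

Run:
```python
from h import *
for n in("top","scene"):
    g=cv2.cvtColor(cv2.imread(f"pics/{n}0.png"),cv2.COLOR_BGR2GRAY)
    print(g[150,176:218] if n=="top" else g[138,245:295]); print(g[148,306:334] if n=="top" else g[217,328:360]); print(g[203,186:222] if n=="top" else g[180,212:252])
    print(g[195,305:342] if n=="top" else g[248,284:324])
```

```text
[156 154 154 155 152 178 214 224 224 224 226 231 230 216 176 128  99  93
  90  90  89 113 169 220 233 236 236 232 230 228 222 203 160 112 109 139
 156 157 158 157 155 157]
[ 95 109 123 112  89  82 114 150 148 101  54  36  36  40  47  58  67  69
  62  47  39  37  41  77 132 169 163 150]
[142 142 147 145 137 120  83  53  38  31  30  25  30  32  30  30  27  30
  28  32  32  31  31  31  33  32  41  66 102 132 145 144 145 144 143 143]
[ 84 117 156 176 154 123 136 159 146  89  43  34  36  38  34  36  42  59
  80  87  89  84  70  50  37  35  36  37  38  46  79 144 185 184 156 132
 122]
[118 118 120 120 120 119 120 118 118 117 116 120 139 160 170 168 168 168
 153 136 126 115 102  97  99 101 102 119 148 164 167 167 167 171 175 168
 145 124 116 116 115 116 115 117 117 117 117 115 115 115]
[163 162 161 160 145 129 125 116  85  47  32  33  34  37  53  65  69  69
  64  54  39  34  30  35  69 115 149 167 182 191 194 194]
[ 41  28  29  41  58  86 103 110 106  98  81  65  53  45  35  27  25  26
  27  32  30  32  36  40  46  48  48  44  41  47  55  58  57  50  49  54
  44  39  53  53]
[101 113 145 175 172 151 125  84  47  32  33  35  33  33  34  36  44  61
  70  73  71  66  56  43  35  34  35  35  34  33  36  69 111 127 120 111
 100  97  99 100]
```

Housing tops 150 in the top view; fix thresholds and rerun.

```bash
cat > m.py <<'E'
from h import *
I={n:cv2.imread(f"pics/{n}0.png") for n in("top","scene")}
hsv={n:cv2.cvtColor(I[n],40) for n in I}
g={n:cv2.cvtColor(I[n],6) for n in I}
H=[];
for n,b,t in(("top",(178,134,34,34),190),("scene",(254,125,32,28),143)):
    H.append(ray(n,*blob(I[n],n,((g[n]>t)).astype(np.uint8),b,.108),.108))
for n,b in(("top",(308,132,26,26)),("scene",(330,205,30,24))):
    print("rubber");H.append(ray(n,*blob(I[n],n,(g[n]<80).astype(np.uint8),b,.107),.107))
for n,b in(("top",(308,182,34,30)),("scene",(285,236,40,28))):
    print("low rubber");blob(I[n],n,(g[n]<95).astype(np.uint8),b,.081)
print("pedal");blob(I["top"],"top",(g["top"]<60).astype(np.uint8),(188,194,32,23),.058)
for n in I:
    for r in(.010,.012,.014):print(n,"hub",r,prof(I[n],n,H[0] if n=="top" else H[1],r,.108))
    for r in(.0275,.029,.031):print(n,"fl",r,prof(I[n],n,H[2] if n=="top" else H[3],r,.060))
for n,m,box,z in(("top",cv2.inRange(hsv["top"],(5,130,60),(14,255,255)),(295,128,50,95),.054),("top",((g["top"]<170)&(abs(hsv["top"][...,0].astype(int)-120)<15)).astype(np.uint8),(155,108,85,84),.088)):
    M=np.zeros_like(m);x,y,w,h=box;M[y:y+h,x:x+w]=m[y:y+h,x:x+w]
    c=max(cv2.findContours(M,0,1)[0],key=cv2.contourArea);bx=cv2.boxPoints(cv2.minAreaRect(c))
    W=np.array([ray(n,*p,z)[:2] for p in bx]);print(np.round(W,4).tolist(),W.mean(0))
    e=W[1]-W[0];print(np.degrees(np.arctan2(e[1],e[0])))
E
python3 m.py
```

```text
top ell [194.3 149.4  25.8  26.1] area 474 -> [0.6069 0.0941 0.108 ]
scene ell [269.1 137.2  17.   24. ] area 288 -> [0.6048 0.0921 0.108 ]
rubber
top ell [322.1 145.9  13.9  14.4] area 159 -> [ 0.6186 -0.1945  0.107 ]
rubber
scene ell [344.2 216.6  13.1  15.6] area 167 -> [ 0.6161 -0.1968  0.107 ]
low rubber
top ell [324.5 195.4  21.2  21.7] area 369 -> [ 0.5086 -0.2037  0.081 ]
low rubber
scene ell [303.3 248.4  21.3  24.4] area 417 -> [ 0.5067 -0.2061  0.081 ]
pedal
top ell [203.7 208.1  18.7  42.2] area 351 -> [0.4781 0.0766 0.058 ]
top hub 0.01 [201 203 206 207 210 209 203 197 189 181 179 178 170 157 139 118 117 133
 157 177 184 191 200 206 212 210 207 208 207 206 204 205 202 200 202 202]
top hub 0.012 [231 231 235 238 237 235 233 226 222 217 215 215 211 194 168 143 140 159
 191 212 217 220 227 234 236 233 229 229 231 231 230 229 231 234 233 232]
top hub 0.014 [239 237 242 243 240 238 238 234 232 230 229 231 229 215 192 173 167 184
 216 232 234 230 234 241 239 235 233 235 234 232 230 233 238 242 242 243]
top fl 0.0275 [ 98 122 130 114 109 109 105 108 113 123 171 219 223 222 229 
[... 916 characters left out ...]
15  45  31  30  31  32  68 120  81 117 167 176 178 178 171 167 167
 149 135 164 177 180 180 182 177 181 180 183 185 185 187 181 174 152  87]
scene fl 0.029 [114 109  40  31  36  34  30  62 120  83 117 153 155 151 149 140 139 137
 128 120 144 154 155 159 163 155 154 152 156 157 160 164 158 159 148  96]
scene fl 0.031 [110 107  33  34  44  39  31  58 122  81 111 125 123 118 117 111 110 109
 108 102 119 126 127 131 135 124 123 119 120 120 124 125 123 125 127  97]
[[0.464, -0.1457], [0.6576, -0.1462], [0.6589, -0.2458], [0.4649, -0.2431]] [ 0.56134426 -0.19522414]
-0.14059335445827856
[[0.6832, 0.1842], [0.7029, 0.0246], [0.5223, 0.003], [0.5041, 0.1594]] [0.60311659 0.09282753]
-82.991827510396
```

Emit:
send_rows(
  targets="-20 -13 0 0 255;-60 -40 5 0 255;-100 -68 15 0 255;-145 -98 30 0 255;-190 -128 45 0 255;-235 -159 65 0 255;-280 -189 85 0 255;-320 -216 100 0 255;-355 -240 115 0 255;-380 -257 120 0 255;-392 -265 125 0 255;-392 -265 130 0 255;-392 -265 130 0 255;-392 -265 130 0 255",
  newtons=60,
)

```text
time: 1.85
ee_pos: [0.4782, 0.0779, 0.1016]
tcp_rot: [180.0, 0.0, 153.2]
wrist_force: [0.4, 0.4, 0.0]
opening: 0.0001
grasp_force: 0.0
```

Emit:
send_rows(
  targets="0 0 20 0 255;0 0 38 0 255;0 0 43 0 255;0 0 47 0 255;0 0 51 0 255;0 0 55 0 255;0 0 58 0 255;0 0 60 0 255;0 0 62 0 255;0 0 62 0 255",
)

```text
time: 3.1
ee_pos: [0.4778, 0.0773, 0.0398]
tcp_rot: [-180.0, -0.1, 153.2]
wrist_force: [-5.2, -0.6, 4.4]
opening: -0.0
grasp_force: 2.8
```

Emit:
send_rows(
  targets="0 0 1 0 255;0 0 2 0 255;0 0 3 0 255;0 0 3 0 255;0 0 3 0 255",
)

```text
time: 3.72
ee_pos: [0.478, 0.0773, 0.0387]
tcp_rot: [180.0, 0.0, 153.2]
wrist_force: [-13.3, -0.7, 23.5]
opening: 0.0002
grasp_force: 12.2
```

Emit:
send_rows(
  targets="0 0 1 0 255;0 0 1 0 255;0 0 -10 0 255;0 0 -40 0 255;0 0 -70 0 255;0 0 -100 0 255",
)

```text
time: 4.47
ee_pos: [0.4785, 0.0772, 0.1375]
tcp_rot: [180.0, 0.0, 153.1]
wrist_force: [1.3, -0.2, -0.2]
opening: 0.0003
grasp_force: 0.0
```

Run:
```python
from h import *
o=bot.get_obs();print(o["q"],o["ee_pos"],o["wrist_force"])
s=camera("scene");t=camera("top");cv2.imwrite("pics/scene1.png",s);cv2.imwrite("pics/top1.png",t)
c=lambda im,x,y:cv2.resize(im[y:y+75,x:x+100],(400,300),interpolation=2)
cv2.imwrite("pics/crop1.png",np.hstack([c(s,205,115),c(cv2.imread("pics/scene0.png"),205,115)]))
for r in(.010,.012,.014):print("sc",r,prof(s,"scene",[.6048,.0921],r,.108))
for r in(.010,.012,.014):print("top",r,prof(t,"top",[.6069,.0941],r,.108))
```

```text
[ 9.16874723e+00 -4.82720856e+00 -1.01076995e+01  8.47018480e+01
 -7.48419591e-04  3.60219210e+01] [0.4785088  0.07722991 0.13751076] [ 1.30040472 -0.18915389 -0.1819519 ]
sc 0.01 [156 155 153 147 146 145 146 144 141 138 140 138 136 130 121 119 125 135
 146 152 152 153 158 165 170 169 167 166 167 168 164 159 155 153 154 156]
sc 0.012 [178 180 175 171 169 167 167 166 162 160 161 163 154 138 124 123 134 149
 163 166 167 165 167 176 181 178 176 182 185 185 181 175 171 170 172 175]
sc 0.014 [188 188 187 184 178 179 177 175 175 176 175 171 156 131 118 124 144 165
 177 179 173 169 173 182 187 183 183 187 192 192 188 181 174 174 177 182]
top 0.01 [172 157 135  93  56  39  35  34  35  36  36  36  35  32  32  31  34  42
  57  82 111 145 170 184 191 189 184 185 186 184 181 181 181 180 182 180]
top 0.012 [210 195 160 107  56  38  35  37  38  39  40  39  38  37  33  31  33  39
  51  81 118 161 197 217 222 215 209 211 213 212 210 207 213 215 216 216]
top 0.014 [223 207 170 107  54  39  41  40  43  43  45  43  42  41  35  32  32  37
  45  78 123 171 208 225 225 219 216 218 218 214 210 214 223 228 229 229]
```

View pics/crop1.png

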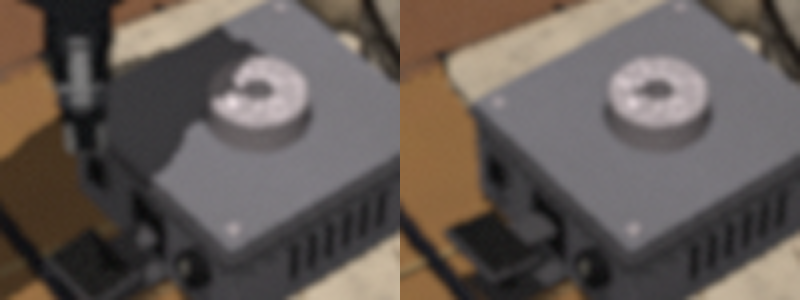

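Emit:
send_rows(
  targets="-5 -4 -20 0 0;-30 -22 -45 0 0;-65 -48 -60 0 0;-105 -77 -60 0 0;-145 -106 -60 0 0;-185 -136 -60 0 0;-220 -161 -60 0 0;-240 -176 -60 0 0;-247 -181 -60 0 0;-247 -181 -50 0 0;-247 -181 -30 0 0;-247 -181 -30 0 0",
)

```text
time: 6.08
ee_pos: [0.616, -0.1945, 0.1644]
tcp_rot: [-180.0, -0.2, 153.2]
wrist_force: [-0.1, -0.2, -0.5]
opening: 0.0853
grasp_force: 0.0
```

Run:
```python
from h import *
o=bot.get_obs();print(o["q"],o["ee_pos"])
s=camera("scene");t=camera("top")
c=lambda im,x,y:cv2.resize(im[y:y+100,x:x+100],(400,400),interpolation=2)
cv2.imwrite("pics/crop2.png",np.hstack([c(s,285,150),c(t,270,110)]))
```

```text
[-1.75267980e+01  1.77856063e+01  1.75207161e+01  8.99129098e+01
  8.08056714e-03  9.26447957e+00] [ 0.61597586 -0.19449108  0.16442498]
```

View pics/crop2.png

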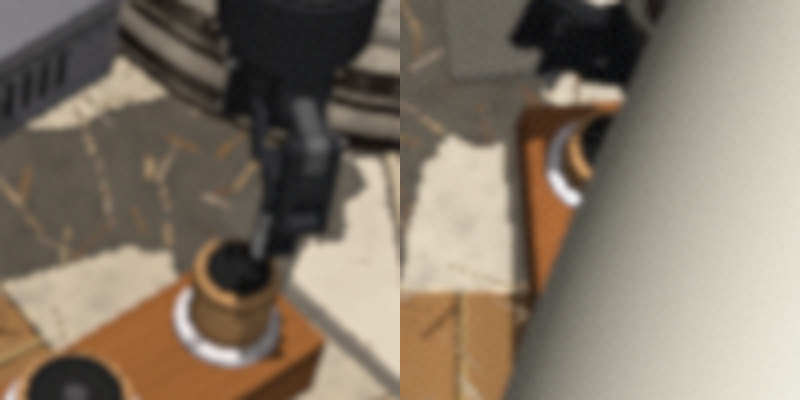

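Emit:
send_rows(
  targets="-2 -1 15 0 0;-2 -1 35 0 0;-2 -1 55 0 0;-2 -1 72 0 0;-2 -1 85 0 0;-2 -1 93 0 0;-2 -1 95 0 0;-2 -1 95 0 0",
)

```text
time: 7.18
ee_pos: [0.6186, -0.1978, 0.0717]
tcp_rot: [180.0, 0.0, 153.1]
wrist_force: [-0.4, -0.0, 0.9]
opening: 0.0855
grasp_force: 0.0
```

Emit:
send_rows(
  targets="0 0 0 0 80;0 0 0 0 120;0 0 0 0 180;0 0 0 0 255;0 0 0 0 255;0 0 0 0 255;0 0 0 0 255",
  newtons=60,
)

```text
time: 8.05
ee_pos: [0.6187, -0.1978, 0.072]
tcp_rot: [180.0, 0.1, 153.1]
wrist_force: [-0.6, 0.4, 4.9]
opening: 0.0446
grasp_force: 61.7
```

Emit:
send_rows(
  targets="0 0 -5 0 255;0 0 -15 0 255;0 0 -35 0 255;0 0 -60 0 255;0 0 -85 0 255;0 0 -105 0 255;0 0 -115 0 255;0 0 -118 0 255;0 0 -118 0 255;0 0 -118 0 255",
)

```text
time: 9.3
ee_pos: [0.6181, -0.1976, 0.1883]
tcp_rot: [-180.0, -0.1, 153.1]
wrist_force: [0.3, -0.0, -2.1]
opening: 0.0448
grasp_force: 61.4
```

Run:
```python
from h import *
o=bot.get_obs();print(o["ee_pos"],o["wrist_force"])
s=camera("scene");cv2.imwrite("pics/scene3.png",s)
p=o["ee_pos"]-[0,0,.018];u,v=proj("scene",p);print(u,v)
x,y=int(u)-50,int(v)-40
cv2.imwrite("pics/crop3.png",cv2.resize(s[y:y+80,x:x+100],(800,600),interpolation=2));print(x,y)
```

```text
[ 0.61810341 -0.19763335  0.18834024] [ 0.28938608 -0.02342104 -2.13699118]
349.5337207459249 197.76258462778466
299 157
```

View pics/crop3.png

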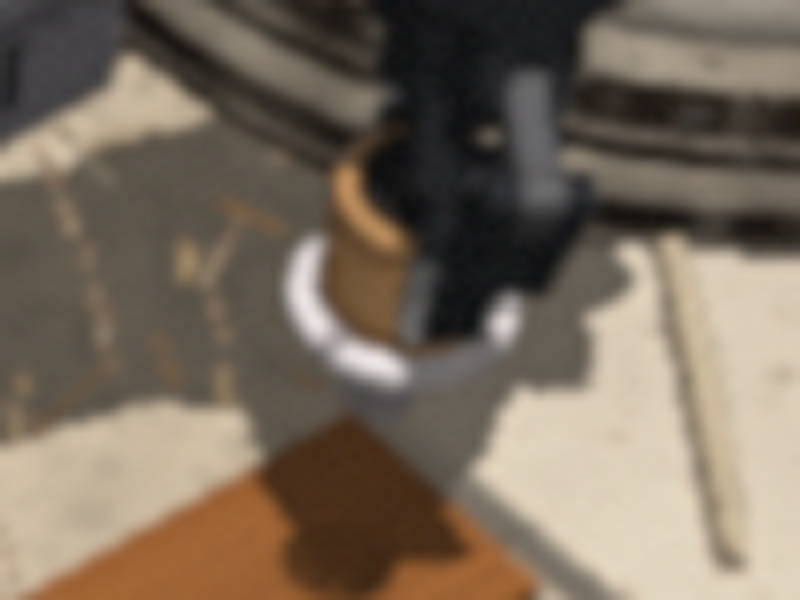

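The image shows the chuck held upright, flange spanning crop x 283–522, lug gap at crop (335,342) → pixel (340.9,202.6).

Run:
```python
from h import *
from scipy.optimize import least_squares
s=cv2.imread("pics/scene3.png");g=cv2.cvtColor(s,6).astype(np.float32)
t=np.array([.6181,-.1976]);z=.1883-.018+.006
# radial edge of bright rim, angles 150..240
P=[]
for a in np.radians(np.r_[130:240:5]):
    R=np.arange(.022,.036,.0005)
    q=np.array([proj("scene",[t[0]+r*np.cos(a),t[1]+r*np.sin(a),z]) for r in R],np.float32)
    p=cv2.remap(g,q[:,:1],q[:,1:],1).ravel();i=np.argmin(np.gradient(p));P.append([t[0]+R[i]*np.cos(a),t[1]+R[i]*np.sin(a)]);print(int(np.degrees(a)+.5),R[i],int(p.max()),int(p[i]))
P=np.array(P);f=least_squares(lambda c:np.hypot(*(P-c).T)-.029,t,loss="soft_l1",f_scale=.001)
print(f.x-t)
for c in(t,f.x):
    L=ray("scene",340.9,202.6,z)[:2]-c;print(np.hypot(*L),np.degrees(np.arctan2(L[1],L[0])))
    for r in(.0275,.029):print(prof(s,"scene",c,r,z)[10:26])
```

```text
130 0.03250000000000001 210 121
135 0.03150000000000001 214 147
140 0.03200000000000001 218 138
145 0.03150000000000001 220 156
150 0.03200000000000001 222 141
155 0.03250000000000001 223 129
160 0.030500000000000006 223 180
165 0.03200000000000001 221 143
170 0.03150000000000001 223 156
175 0.03150000000000001 211 156
180 0.031000000000000007 189 158
185 0.03200000000000001 166 125
190 0.03200000000000001 174 122
195 0.030000000000000006 203 178
200 0.03150000000000001 219 163
205 0.03200000000000001 223 152
210 0.03200000000000001 225 151
215 0.031000000000000007 227 163
220 0.031000000000000007 215 161
225 0.031000000000000007 197 154
230 0.031000000000000007 152 124
235 0.030000000000000006 116 108
[-0.00294351  0.00047687]
0.026842910452855948 -169.9102022611786
[ 83 146 195 209 215 221 223 221 189 172 218 221 214 148 107 107]
[ 88 162 199 206 209 214 209 209 183 162 203 203 194 143 106 106]
0.024048654067233027 -167.56238845171882
[124 182 198 188 192 190 181 181 171 142 181 190 189 181 115 106]
[124 164 164 152 150 147 144 144 144 122 158 164 162 161 108 104]
```

Run:
```python
from h import *
from scipy.optimize import least_squares
def fit(f,n,c,r0,z,A):
    g=cv2.cvtColor(cv2.imread(f),6).astype(np.float32);c=np.array(c)
    for _ in range(2):
        P=[]
        for a in np.radians(A):
            R=np.arange(r0-.006,r0+.007,.00025)
            q=np.array([proj(n,[c[0]+r*np.cos(a),c[1]+r*np.sin(a),z]) for r in R],np.float32)
            p=cv2.GaussianBlur(cv2.remap(g,q[:,:1],q[:,1:],1).reshape(1,-1),(7,1),0).ravel();i=np.argmin(np.gradient(p))
            P.append([c[0]+R[i]*np.cos(a),c[1]+R[i]*np.sin(a)])
        P=np.array(P);s=least_squares(lambda x:np.hypot(*(P-x[:2]).T)-x[2],[*c,r0],loss="soft_l1",f_scale=.0005).x;c=s[:2]
    print(f,n,np.round(s*1000,2))
B=np.r_[95:225:5]
fit("pics/scene0.png","scene",[.605,.092],.031,.108,np.r_[0:360:5])
fit("pics/scene0.png","scene",[.605,.092],.031,.108,B)
fit("pics/top0.png","top",[.607,.094],.031,.108,np.r_[0:360:5])
fit("pics/scene0.png","scene",[.616,-.197],.029,.060,np.r_[110:340:5])
fit("pics/top0.png","top",[.6186,-.1945],.029,.060,np.r_[120:250:5])
fit("pics/scene3.png","scene",[.618,-.1976],.029,.1763,np.r_[120:225:5])
# keyway centroid
for n,c,f in(("top",[.6069,.0941],"top0"),("scene",[.6048,.0921],"scene0")):
    im=cv2.imread(f"pics/{f}.png")
    for r in(.011,.0125,.014):
        p=255-prof(im,n,c,r,.108).astype(float)[11:21];p=p-p.min()-10;p[p<0]=0;print(n,r,(p*np.arange(110,210,10)).sum()/p.sum())
```

```text
Traceback (most recent call last):
  File "h.py", line 8, in proj
    m=camera_model(n);K=np.array(m["K"]);T=np.array(m["pose"])
ValueError: time passes only in moves, steps and waits
```

```bash
python3 - <<'E'
s=open("h.py").read()
s=s.replace('from workcell import bot,camera,camera_model,ticket','from workcell import bot,camera,camera_model,ticket\nimport functools\ncamera_model=functools.lru_cache(None)(camera_model)')
open("h.py","w").write(s)
E
cat > fit.py <<'E'
from h import *
from scipy.optimize import least_squares
def fit(f,n,c,r0,z,A):
    g=cv2.cvtColor(cv2.imread(f),6).astype(np.float32);c=np.array(c)
    for _ in range(2):
        P=[]
        for a in np.radians(A):
            R=np.arange(r0-.006,r0+.007,.00025)
            q=np.array([proj(n,[c[0]+r*np.cos(a),c[1]+r*np.sin(a),z]) for r in R],np.float32)
            p=cv2.GaussianBlur(cv2.remap(g,q[:,:1],q[:,1:],1).reshape(1,-1),(7,1),0).ravel();i=np.argmin(np.gradient(p))
            P.append([c[0]+R[i]*np.cos(a),c[1]+R[i]*np.sin(a)])
        P=np.array(P);s=least_squares(lambda x:np.hypot(*(P-x[:2]).T)-x[2],[*c,r0],loss="soft_l1",f_scale=.0005).x;c=s[:2]
    print(f,n,np.round(s*1000,2));return s
E
python3 - <<'E'
from fit import *
B=np.r_[95:225:5]
fit("pics/scene0.png","scene",[.605,.092],.031,.108,np.r_[0:360:5])
fit("pics/scene0.png","scene",[.605,.092],.031,.108,B)
fit("pics/top0.png","top",[.607,.094],.031,.108,np.r_[0:360:5])
fit("pics/scene0.png","scene",[.616,-.197],.029,.060,np.r_[110:340:5])
fit("pics/top0.png","top",[.6186,-.1945],.029,.060,np.r_[120:250:5])
fit("pics/scene3.png","scene",[.618,-.1976],.029,.1763,np.r_[120:225:5])
for n,c,f in(("top",[.6069,.0941],"top0"),("scene",[.6048,.0921],"scene0")):
    im=cv2.imread(f"pics/{f}.png")
    for r in(.011,.0125,.014):
        p=255-prof(im,n,c,r,.108).astype(float)[11:21];p=p-p.min()-10;p[p<0]=0;print(n,r,(p*np.arange(110,210,10)).sum()/p.sum())
E
```

```text
pics/scene0.png scene [604.05  91.15  30.29]
pics/scene0.png scene [606.33  89.82  32.02]
pics/top0.png top [606.52  93.81  30.04]
pics/scene0.png scene [ 616.73 -196.78   29.27]
pics/top0.png top [ 620.07 -195.15   30.79]
pics/scene3.png scene [ 618.05 -197.34   31.32]
top 0.011 155.5078125
top 0.0125 155.6910569105691
top 0.014 155.40404040404042
scene 0.011 150.45454545454547
scene 0.0125 151.6216216216216
scene 0.014 151.93548387096774
```

Emit:
send_rows(
  targets="3 5 0 1 255;15 26 0 4 255;30 53 0 7 255;48 85 0 11 255;66 117 0 15 255;84 149 0 20 255;102 180 0 25 255;119 210 0 30 255;132 233 0 34 255;140 247 0 35 255;143 253 0 35 255;143 253 0 35 255;143 253 0 35 255",
)

```text
time: 10.98
ee_pos: [0.6051, 0.092, 0.1893]
tcp_rot: [-180.0, 0.0, 118.1]
wrist_force: [0.3, -0.3, -1.9]
opening: 0.0447
grasp_force: 61.5
```

Run:
```python
from fit import *
o=bot.get_obs();print(o["ee_pos"],o["tcp_rot"],o["time"])
s=camera("scene");cv2.imwrite("pics/scene4.png",s);t=camera("top");cv2.imwrite("pics/top4.png",t)
e=o["ee_pos"]
fit("pics/scene4.png","scene",e[:2],.029,e[2]-.012,np.r_[120:200:5])
u,v=proj("scene",e);x,y=int(u)-50,int(v)-30
print(x,y,proj("top",e))
c=lambda im,x,y:cv2.resize(im[y:y+100,x:x+100],(400,400),interpolation=2)
u,v=proj("top",e)
cv2.imwrite("pics/crop4.png",np.hstack([c(s,x,y),c(t,int(u)-50,int(v)-50)]))
```

```text
[0.60512735 0.09200523 0.18927933] [-1.79993234e+02  8.15367376e-03  1.18113674e+02] 10.975
pics/scene4.png scene [ 9.3342e+02 -1.1000e-01  1.9030e+01]
220 81 [189.0366847  141.25595105]
```

View pics/crop4.png

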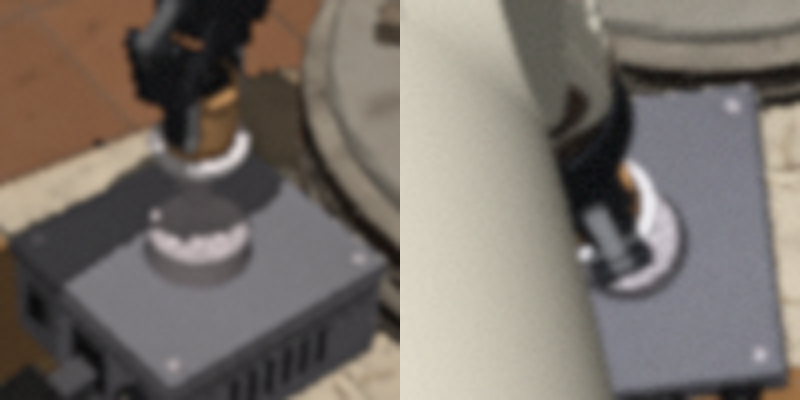

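Emit:
send_rows(
  targets="0 0 8 0 255;0 0 15 0 255;0 0 18 0 255;0 0 20 0 255;0 0 22 0 255;0 0 24 0 255;0 0 24 0 255",
)

```text
time: 11.95
ee_pos: [0.6052, 0.0924, 0.1655]
tcp_rot: [180.0, 0.0, 118.1]
wrist_force: [1.1, -2.0, -0.5]
opening: 0.0448
grasp_force: 61.5
```

Emit:
send_rows(
  targets="-0.5 0 2 0 255;-0.5 0 4 0 255;-0.5 0 6 0 255;-0.5 0 6 0 255",
)

```text
time: 12.45
ee_pos: [0.6053, 0.0919, 0.1588]
tcp_rot: [-180.0, 0.0, 118.1]
wrist_force: [1.7, -3.8, -3.1]
opening: 0.0447
grasp_force: 61.4
```

Emit:
send_rows(
  targets="-1 0 0 0 255;-1 0 0 0 255;-1 0 0 0 255",
)

```text
time: 12.82
ee_pos: [0.6057, 0.0914, 0.1591]
tcp_rot: [-180.0, -0.0, 118.1]
wrist_force: [-0.5, -0.3, -2.5]
opening: 0.0447
grasp_force: 61.4
```

Emit:
send_rows(
  targets="0 0 1 0 255;0 0 3 0 255;0 0 5 0 255;0 0 7 0 255;0 0 7 0 255",
)

```text
time: 13.45
ee_pos: [0.6056, 0.091, 0.1519]
tcp_rot: [-179.9, 0.0, 118.1]
wrist_force: [-0.4, -3.2, -2.2]
opening: 0.0444
grasp_force: 61.6
```

Emit:
send_rows(
  targets="0 0 2 0 255;0 0 4 0 255;0 0 6 0 255;0 0 8 0 255;0 0 8 0 255",
)

```text
time: 14.08
ee_pos: [0.6057, 0.0911, 0.144]
tcp_rot: [-180.0, 0.0, 118.1]
wrist_force: [-1.1, -4.1, -0.7]
opening: 0.0443
grasp_force: 61.5
```

Run:
```python
from h import *
o=bot.get_obs();print(o["torque"],o["wrist_force"],o["ee_pos"])
```

```text
[-1.21287299  0.36151481  0.03610359] [-1.08793263 -4.12528442 -0.68004767] [0.60572534 0.09106496 0.14399514]
```

Emit:
send_rows(
  targets="-0.4 -0.3 2 0 255;-0.4 -0.3 5 0 255;-0.4 -0.3 8 0 255;-0.4 -0.3 11 0 255;-0.4 -0.3 13 0 255;-0.4 -0.3 15 0 255;-0.4 -0.3 15 0 255",
  newtons=90,
)

```text
time: 14.95
ee_pos: [0.6059, 0.0907, 0.1302]
tcp_rot: [179.9, 0.0, 118.1]
wrist_force: [-3.7, -3.6, 7.2]
opening: 0.044
grasp_force: 92.4
```

Emit:
send_rows(
  targets="-0.1 -0.4 1 0 255;-0.1 -0.4 2 0 255;-0.1 -0.4 3 0 255;-0.1 -0.4 4 0 255;-0.1 -0.4 4 0 255",
)

```text
time: 15.58
ee_pos: [0.6058, 0.0907, 0.1266]
tcp_rot: [179.9, 0.0, 118.1]
wrist_force: [-3.1, -3.2, 8.7]
opening: 0.044
grasp_force: 92.3
```

Emit:
send_rows(
  targets="0 0 1 0 255;0 0 2 0 255;0 0 2.5 0 255;0 0 2.5 0 255;0 0 2.5 0 255",
)

```text
time: 16.2
ee_pos: [0.6059, 0.0906, 0.126]
tcp_rot: [179.8, 0.1, 118.1]
wrist_force: [-6.4, -5.8, 20.4]
opening: 0.0442
grasp_force: 94.2
```

Run:
```python
from h import *
s=camera("scene")
cv2.imwrite("pics/crop5.png",cv2.resize(s[100:200,205:305],(600,600),interpolation=2))
o=bot.get_obs();print(o["wrist_force"],o["torque"],o["ee_pos"])
```

```text
[-6.40281944 -4.91731365 20.90561976] [-1.23344383  1.95567353  0.01913482] [0.60590955 0.09061909 0.12602256]
```

View pics/crop5.png

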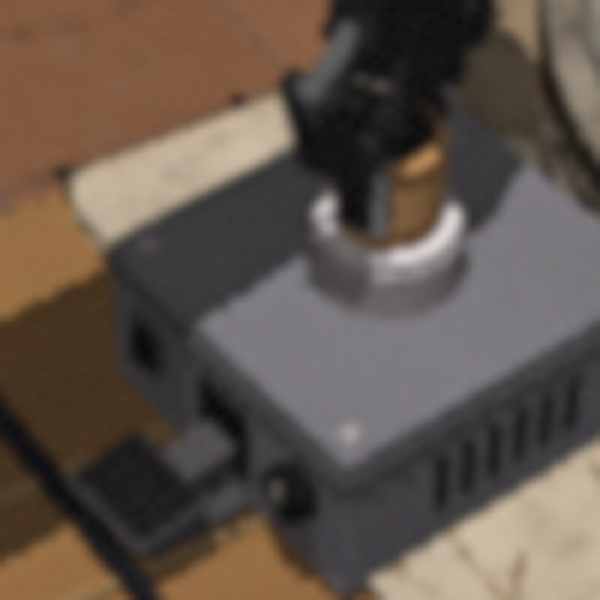

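The flange sits flush on the hub at crop (388,240) with no gap, and the pedal is down at crop (140,485), so I'm handing in.

```bash
python3 -c "
from workcell import ticket
print(ticket.job_done())"
```

```text
the job is handed in; nothing more can be done
None
```

I pressed the brake to its stop, where it stayed down, then keyed the slim chuck into the hub and pushed it flush. I handed the job in at about 16 s, still gripping the chuck and pressing it home with about 20 N; no verdict was returned.

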